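# Damp the brush and clear the sawn slugs off an enclosure

### The job

Pick up the antistatic brush and dip its bristles into the steel dish on the pump dispenser, pushing the dish right down with the bristles, then lift off so that it springs back up. With the damped brush, not with the fingers, sweep the three plastic hole-saw slugs off the enclosure's lid into the open carton beside it. Then lay the brush down on the bench, bristles down, leaving the dispenser upright.

Things in the scene. Friction and masses are not known exactly. Their poses are not given: they have to be found in the camera images.
- brush: Black hand brush 176 mm long, 42 mm high, lying bristles down. Origin under its middle at bench level; x along the handle to the head, z up. Handle 14 mm wide, level for x -33 to 31 mm at z 29 to 42 mm; behind that it slopes down to the bench. Head 60x21 mm, x 30 to 90 mm; under it a stiff bristle block 54 mm (x) by 18 mm (y), centred at x 61 mm, down to z 0. About 70 g.
- brush_grip (a point): middle of the level part of the brush's handle, 35.5 mm above the bench and the bristle ends as it lies; axes as the brush
- brush_tip (a point): centre of the lower end of the bristles, 56 mm ahead of brush_grip along the brush's x; axes as the brush
- pump: Loose pump dispenser: upright white plastic bottle 74 mm across with a black screw collar, carrying a round shallow steel dish on a spring plunger. 120 mm high in all; about 0.45 kg. Origin at the centre of its underside, z up.
- dish_floor (a point): centre of the inner floor of the dispenser's steel dish, 111 mm above the bench when up; moves with the dish. Inner floor about 66 mm across, the flared mouth 78 mm inside and 82 mm outside, rim 9 mm above the floor. z up.
- pump_dish (a joint): travel of the dish in m: 0 up (rest), grows as it is pressed down, 0.010 fully down at the stop; a spring of about 1.2 N (up) to 2.7 N (down) returns it
- enclosure: Grey instrument enclosure fixed on the bench, 132 (x) x 172 (y) x 60 mm high, with three round 31 mm openings in the wall that faces its -x (towards the robot). Flat lid. Origin at the centre of its underside, z up; the carton stands against its +y side.
- lid_top (a point): centre of the lid's flat top, 60 mm above the bench; axes as the enclosure
- carton: Open kraft carton fixed on the bench, its near wall 2 to 6 mm from the enclosure's +y side. Walls 2 mm thick, 52 mm high, spanning x -59 to 24 mm and y -52 to 52 mm; x points away from the enclosure. An open flap leans back from the far wall, up to 124 mm high. Origin at bench level, z up.
- carton_in (a point): centre of the carton's inner floor (inside 79 x 100 mm), 2 mm above the bench; axes as the carton
- slug_1: Hole-saw slug 1 of 3: loose light plastic disc 30 mm across, 5 mm thick, lying on the enclosure's lid; origin at the centre of its underside, z along its axis
- slug_2: Hole-saw slug 2 of 3: loose light plastic disc 30 mm across, 5 mm thick, lying on the enclosure's lid; origin at the centre of its underside, z along its axis
- slug_3: Hole-saw slug 3 of 3: loose light plastic disc 30 mm across, 5 mm thick, lying on the enclosure's lid; origin at the centre of its underside, z along its axis
Things that resemble listed ones, but are neither listed nor needed, are in the scene too. Leave any green look-alike of the carton alone.

How it is judged:
By the outcome, as a careful person would: the job done as asked, in the order asked, and still so for the second after the job is handed in, with the robot touching nothing.
It also fails if it takes over 58 s, if anything falls off the work surface, if the arm or the gripper's body presses on something with over 40 N, if the wrist force passes 120 N, or if a joint passes its speed limit or range.

### The arm

A 6-joint arm with a two-finger parallel gripper is mounted at the origin on a cart in front of the work surface, level with it; the furniture and walls round the work are solid. World frame = base frame: x ahead of the robot, y to its left, z up, the work surface at z = 0. Lengths are in m, angles in degrees, forces in N, time in s.
With the tool pointing down it reaches from about 0.4 to 0.825 m from the base axis. Payload 7 kg.
Tool frame: the origin (TCP) lies midway between the tips of the shut fingers; the grasp point (between the pads) lies 19 mm behind it (r.grip_depth is the distance from the TCP to the grasp point, in m); z points along the fingers, y is the line along which they close (so a half turn about z gives the same grasp; the last joint's range is limited). The gripper opens to 88 mm and grips with 3 to 60 N. Pads are 19 mm wide; open, the fingers measure 130 mm over their backs; the gripper's body (78 mm by 193 mm) begins 47 mm behind the grasp point.
Start: joints at [84.803, 20.546, 0.682, 0, -70.136, -16.507], TCP at [0.25, 0.627, 0.227] pointing down, gripper open.
Joint ranges: [-176.03, 176.03], [-82.01, 121.73], [-58.28, 71.71], [-173.87, 95.51], [-174.79, -0.11], [-173.66, 173.66]. Speed limits (degrees/s): [136.94, 136.94, 172.46, 180, 180, 180].

### API

Orientations are given as [roll, pitch, yaw] about the fixed x, y, z axes, in that order (R = Rz(yaw) Ry(pitch) Rx(roll)).
In Python, from plant import r, capture, close_job, search_frame, outline_of gives the robot as it stands.
- The arm moves only by the shell command python3 -m creep 'ROWS' [FORCE]. ROWS is JSON, a list of rows, each a list of 7 numbers: the finger opening in mm, from 0 to 87.6, then the shift along the world's x, y, z in units of 25 mm (1.0 is 25 mm), then the turn, a rotation vector about the world's x, y, z in degrees. In form: [[hand, x, y, z, ax, ay, az], ...]. A call has 1 to 8 rows; each row shifts and turns the commanded pose from where the row before left it; what a row does not reach is not made up. A row lasts 1/12 s, in which the tool goes at most 41.7 mm and 7.16 degrees, less where a joint would pass 70% of its speed; a pose out of reach is approached as far as the arm can. A call is refused whole if a number of a shift passes 1 or a number of a turn 7.16, either way. A call with a gripper value outside its range is refused whole. The fingers move at their own pace and stop on an object; FORCE is the grip in N (left out, the last holds). Time passes only in rows, so rows that do not move let the fingers close. It gives the time, the measured TCP pose, the force, the opening and the grip force at its end, in the units of the state.
- r.get_state(): the state, without advancing time (a new reading comes with each control period).
- capture(name): name is "scene" or "side" or "wrist"; returns a dict with "frame" (480x640x3 uint8, red, green, blue), "K" (3x3 intrinsics, pixels), "origin" and "rotation" of the camera in the world. Camera axes: x right, y down, z forward; pixel columns grow to the right and rows downward; lengths in m; the calibration is good to about 2 mm. A picture is of the moment at which its call begins. There is no depth.
- close_job(): hands the job in; it is judged then, once.
Trained networks look in a picture, given as the dict that the camera call returned (one of the last four; its "shot" number tells which), for a name from the list of things; names that differ only in an ending like _2 or _b are one class to them, and where a whole thing is asked for, a point or a joint stands for the part that bears it (a point fixed in the world has none). Each returns a list of dicts, best first, with "conf" (0 to 1); they miss things now and then, are a little off and sometimes report something else, mostly with a low value. They report only what shows in the picture. A call takes as long as a camera call. They do not tell look-alikes from the thing itself.
- search_frame(picture, target): "bbox" ([left, top, right, bottom] in pixels, round what is visible of it).
- outline_of(picture, target): "region" (480x640 bool, what is visible of it) and "bbox" ([left, top, right, bottom] in pixels, round what is visible of it).
The state is a dict: "time_s": time; "joints": joint angles; "qd": joint speeds; "joint_torque": joint torques, N m; "tcp_pos": TCP position; "eef_rot": TCP orientation; "contact_force": force on the tool from outside, world axes, zero at the start; "moment": the same for the moment, N m; "gripper_width": finger opening in m; "gripper_force": force on a finger pad.
Only numpy, scipy, OpenCV 4.12 (cv2) and the standard library are available. Lean on these libraries where they do the work, as an engineer would, in place of code of your own. Each camera call takes 0.05 s, during which the arm holds its last target. There are 200 camera calls.

## Working session

There is one attempt and no reset: what is moved stays moved. The work goes in short steps, Python scripts to look and compute and a shell command to move; the robot and the scene stay as the last step left them, time stands still between calls to the robot, and variables do not carry over. Pictures are saved under pics/ and viewed, at most 10 in all, crops included, and the job is handed in when it is done.

```bash
mkdir -p pics; ls; cat > h.py <<'E'
import numpy as np,cv2
from plant import r,capture,search_frame,outline_of
def save(p,n): cv2.imwrite('pics/'+n+'.png',p['frame'][:,:,::-1])
def ray(p,uv):
    d=np.linalg.inv(p['K'])@np.array([uv[0],uv[1],1.]); d=np.array(p['rotation'])@d
    return np.array(p['origin']),d/np.linalg.norm(d)
def onz(p,uv,z):
    o,d=ray(p,uv); return o+d*(z-o[2])/d[2]
def tri(a,ua,b,ub):
    o1,d1=ray(a,ua);o2,d2=ray(b,ub)
    s=np.linalg.lstsq(np.c_[d1,-d2],o2-o1,rcond=None)[0]
    x,y=o1+s[0]*d1,o2+s[1]*d2
    return (x+y)/2,np.linalg.norm(x-y)
def proj(p,X):
    c=np.array(p['rotation']).T@(np.array(X)-p['origin']); c=p['K']@c; return c[:2]/c[2]
E
python3 - <<'E'
from h import *
ps={n:capture(n) for n in('scene','side','wrist')}
for n,p in ps.items():
    save(p,n+'0'); print(n,np.round(p['origin'],3),p['K'][0][0])
    for t in('brush','pump','dish_floor','enclosure','carton','slug_1'):
        print(t,[(np.round(d['bbox']).tolist(),round(d['conf'],2)) for d in search_frame(p,t)])
cv2.imwrite('pics/all.png',cv2.resize(np.hstack([ps['scene']['frame'],ps['side']['frame']])[:,:,::-1],(800,300)))
E
```

```text
pics
scene [-0.051 -0.783  1.081] 548.9766161166912
brush [([351.0, 296.0, 400.0, 364.0], 0.81)]
pump [([255.0, 141.0, 281.0, 190.0], 0.75), ([306.0, 227.0, 388.0, 305.0], 0.36)]
dish_floor [([249.0, 144.0, 285.0, 162.0], 0.66), ([288.0, 187.0, 343.0, 250.0], 0.56), ([255.0, 143.0, 286.0, 192.0], 0.52)]
enclosure [([309.0, 227.0, 388.0, 303.0], 0.9)]
carton [([288.0, 183.0, 346.0, 246.0], 0.87), ([354.0, 326.0, 423.0, 420.0], 0.58), ([353.0, 297.0, 397.0, 365.0], 0.31)]
slug_1 [([348.0, 249.0, 357.0, 255.0], 0.65), ([352.0, 296.0, 400.0, 364.0], 0.55)]
side [-0.068 -0.823  0.579] 475.1510467533504
brush [([345.0, 287.0, 398.0, 348.0], 0.5), ([284.0, 196.0, 338.0, 260.0], 0.29)]
pump [([253.0, 169.0, 276.0, 220.0], 0.87)]
dish_floor [([250.0, 171.0, 279.0, 185.0], 0.72)]
enclosure [([300.0, 232.0, 388.0, 302.0], 0.58), ([345.0, 288.0, 399.0, 350.0], 0.53)]
carton [([350.0, 293.0, 437.0, 409.0], 0.71), ([283.0, 196.0, 333.0, 258.0], 0.6)]
slug_1 [([324.0, 239.0, 340.0, 247.0], 0.44)]
wrist [0.311 0.602 0.384] 384.60393701663514
brush []
pump []
dish_floor []
enclosure []
carton []
slug_1 []
```

```bash
python3 - <<'E'
import cv2
a=cv2.imread('pics/scene0.png')[120:440,220:460]
b=cv2.imread('pics/side0.png')[150:430,220:460]
cv2.imwrite('pics/sc.png',cv2.resize(a,None,fx=1.8,fy=1.8,interpolation=3)) 
import numpy as np
a=cv2.resize(a,(400,533),interpolation=2);b=cv2.resize(b,(400,467),interpolation=2)
b=np.vstack([b,np.zeros((66,400,3),np.uint8)])
cv2.imwrite('pics/both.png',np.hstack([a,b]))
E
```

```text
(no output)
```

View pics/both.png

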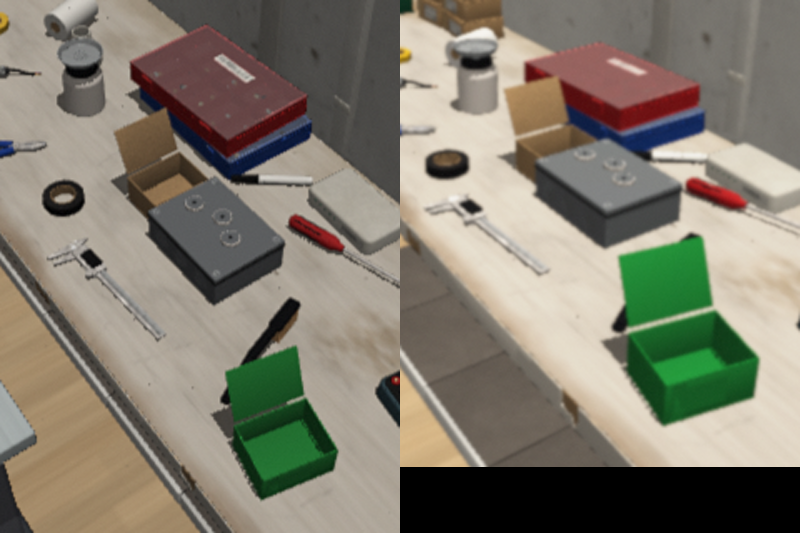

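View pics/scene0.png

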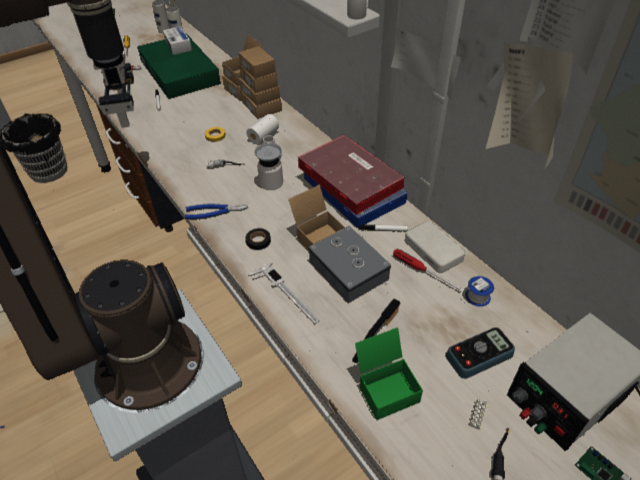

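The pictures show the dispenser at scene (268,165), the kraft carton at (315,215), and the enclosure with three slugs at (348,262). The brush is at (378,330), with the green decoy carton at (390,375) partly in front of its tail end.

```bash
python3 - <<'E'
from h import *
a=capture('scene');b=capture('side')
def c(u,z): return np.round(onz(a,u,z),3)
print('brush head top',c((396,303),.042),'handle rear',c((357,358),.01), 'head',c((391,308),.042))
print('pump dish',c((269,152),.115))
print('lid corners',[c(u,.06).tolist() for u in((310,247),(350,293),(389,264),(346,227))])
print('slugs',[c(u,.065).tolist() for u in((337,241),(353.5,249.5),(358.5,262.5))])
print('green carton',[c(u,z).tolist() for u,z in(((377,416),0),((421,397),0),((360,380),.05),((400,358),.05),((358,338),.124),((397,331),.124))])
print('dish tri',tri(a,(267,153),b,(264.5,178)))
print('wrist R',np.array(capture('wrist')['rotation']).round(3).tolist(), r.get_state()['eef_rot'])
E
```

```text
Traceback (most recent call last):
  File "h.py", line 8, in onz
    o,d=ray(p,uv); return o+d*(z-o[2])/d[2]
                                       ~^^^
IndexError: invalid index to scalar variable.
```

```bash
python3 - <<'E'
from h import *
for n in('scene','wrist'): p=capture(n); print(p['rotation'],p['K'],[k for k in p])
print(r.get_state()['eef_rot'])
E
```

```text
[-135.90013219    1.19517369  -34.71270591] [[548.97661612   0.         317.64947909]
 [  0.         548.97661612 239.87300382]
 [  0.           0.           1.        ]] ['frame', 'K', 'origin', 'rotation', 'shot']
[ 1.65556705e+02  5.08640890e-02 -1.11719985e+02] [[384.60393702   0.         318.19516481]
 [  0.         384.60393702 241.00213523]
 [  0.           0.           1.        ]] ['frame', 'K', 'origin', 'rotation', 'shot']
[ 1.79998015e+02 -2.32356732e-04 -2.17038054e+01]
```

Rotation is in rpy degrees.

```bash
sed -i 's/np.array(p\[.rotation.\])/RM(p)/; s/^from plant/from scipy.spatial.transform import Rotation as Ro\nRM=lambda p: Ro.from_euler("xyz",p["rotation"],degrees=True).as_matrix()\nfrom plant/' h.py; python3 - <<'E'
from h import *
a=capture('scene');b=capture('side')
def c(u,z): return np.round(onz(a,u,z),3).tolist()
print('brush head top',c((396,303),.042),'handle rear',c((357,358),.01), 'head',c((391,308),.042))
print('pump dish',c((269,152),.115))
print('lid corners',[c(u,.06) for u in((310,247),(350,293),(389,264),(346,227))])
print('slugs',[c(u,.065) for u in((337,241),(353.5,249.5),(358.5,262.5))])
print('green carton',[c(u,z) for u,z in(((377,416),0),((421,397),0),((360,380),.05),((400,358),.05),((358,338),.124),((397,331),.124))])
print('dish tri',tri(a,(267,153),b,(264.5,178)))
print('wrist R',RM(capture('wrist')).round(3).tolist())
E
```

```text
brush head top [0.537, -0.222, 0.042] handle rear [0.383, -0.272, 0.01] head [0.518, -0.226, 0.042]
pump dish [0.554, 0.374, 0.115]
lid corners [[0.465, 0.033, 0.06], [0.458, -0.146, 0.06], [0.591, -0.129, 0.06], [0.583, 0.038, 0.06]]
slugs [[0.531, 0.006, 0.065], [0.547, -0.042, 0.065], [0.53, -0.084, 0.065]]
green carton [[0.336, -0.402, 0.0], [0.44, -0.423, 0.0], [0.34, -0.337, 0.05], [0.443, -0.345, 0.05], [0.368, -0.29, 0.124], [0.444, -0.323, 0.124]]
dish tri (array([0.54765992, 0.37276804, 0.11497967]), np.float64(0.0024145970156202565))
wrist R [[-0.37, -0.9, -0.231], [-0.929, 0.358, 0.093], [-0.001, 0.249, -0.968]]
```

```bash
python3 -m creep '[[87,0.9,-0.8,0.4,0,0,3.9],[87,0.9,-0.8,0.4,0,0,3.9],[87,0.9,-0.8,0.4,0,0,3.9],[87,0.9,-0.8,0.4,0,0,3.9],[87,0.9,-0.8,0.4,0,0,3.9],[87,0.9,-0.8,0.4,0,0,3.9],[87,0.9,-0.8,0,0,0,3.9],[87,0.9,-0.8,0,0,0,3.9]]'; python3 -m creep '[[87,0.5,-1,0,0,0,3.9],[87,0.5,-1,0,0,0,3.9]]'
python3 - <<'E'
from h import *
p=capture('wrist');save(p,'w1')
for t in('pump','dish_floor','slug_1','carton'):
    print(t,[(np.round(d['bbox']).tolist(),round(d['conf'],2)) for d in search_frame(p,t)])
E
```

```text
time_s: 2.07
tcp_pos: [0.4307, 0.4663, 0.2877]
eef_rot: [-179.9, -0.1, 9.7]
contact_force: [0.5, 0.1, -0.4]
gripper_width: 0.0869
gripper_force: 0.0
time_s: 2.23
tcp_pos: [0.4555, 0.4159, 0.2863]
eef_rot: [180.0, 0.0, 17.5]
contact_force: [0.6, 0.5, -0.6]
gripper_width: 0.0868
gripper_force: 0.0
pump [([346.0, 68.0, 453.0, 171.0], 0.59)]
dish_floor [([353.0, 66.0, 454.0, 174.0], 0.89)]
slug_1 []
carton [([556.0, 166.0, 639.0, 267.0], 0.97)]
```

```bash
python3 -m creep '[[87,0.2,-1,0,0,0,0],[87,0.2,-1,0,0,0,0],[87,0.2,-1,0,0,0,0],[87,0,-1,0,0,0,0]]' | grep pos; python3 -c "
from h import *
p=capture('wrist');save(p,'w2');np.save('w2.npy',p,allow_pickle=True)
for t in('dish_floor','carton','slug_1'): print(t,[(np.round(d['bbox']).tolist(),round(d['conf'],2)) for d in search_frame(p,t)])"
python3 -m creep '[[87,0,-1,0,0,0,0],[87,0,-1,0,0,0,0],[87,0,-1,0,0,0,0],[87,0,-1,0,0,0,0],[87,0,-1,0,0,0,0],[87,0,-1,0,0,0,0],[87,0,-1,0,0,0,0],[87,0,-1,0,0,0,0]]' | grep pos;  python3 -m creep '[[87,0,-1,0,0,0,0],[87,0,-1,0,0,0,0],[87,0,-1,0,0,0,0],[87,0,-1,0,0,0,0],[87,0,-1,0,0,0,0]]' | grep pos;python3 -c "
from h import *
p=capture('wrist');save(p,'w3');np.save('w3.npy',p,allow_pickle=True)
for t in('enclosure','carton','slug_1','brush'): print(t,[(np.round(d['bbox']).tolist(),round(d['conf'],2)) for d in search_frame(p,t)])"
python3 -m creep '[[87,0,-1,0,0,0,0],[87,0,-1,0,0,0,0],[87,0,-1,0,0,0,0],[87,0,-1,0,0,0,0],[87,0,-1,0,0,0,0],[87,0,-1,0,0,0,0]]' | grep pos; python3 -c "
from h import *
p=capture('wrist');save(p,'w4');np.save('w4.npy',p,allow_pickle=True)
for t in('enclosure','carton','slug_1','brush'): print(t,[(np.round(d['bbox']).tolist(),round(d['conf'],2)) for d in search_frame(p,t)])
a=np.load('w3.npy',allow_pickle=True).item();b=p
cv2.imwrite('pics/w34.png',cv2.resize(np.vstack([a['frame'],b['frame']])[:,:,::-1],(400,600)))"
```

```text
tcp_pos: [0.4696, 0.3173, 0.2862]
dish_floor [([229.0, 44.0, 331.0, 157.0], 0.9)]
carton [([476.0, 142.0, 610.0, 267.0], 0.94)]
slug_1 [([608.0, 232.0, 640.0, 259.0], 0.94), ([228.0, 45.0, 329.0, 153.0], 0.41)]
tcp_pos: [0.4697, 0.1174, 0.2865]
tcp_pos: [0.4701, -0.0077, 0.2866]
enclosure [([274.0, 69.0, 481.0, 247.0], 0.57)]
carton [([122.0, 12.0, 304.0, 182.0], 0.72), ([1.0, 0.0, 23.0, 52.0], 0.72)]
slug_1 [([304.0, 129.0, 337.0, 163.0], 0.85), ([394.0, 154.0, 426.0, 187.0], 0.81), ([364.0, 128.0, 393.0, 161.0], 0.74), ([125.0, 11.0, 304.0, 176.0], 0.2)]
brush [([500.0, 189.0, 532.0, 304.0], 0.85)]
tcp_pos: [0.4703, -0.1577, 0.2866]
enclosure [([126.0, 13.0, 334.0, 202.0], 0.61)]
carton [([422.0, 264.0, 514.0, 368.0], 0.89), ([0.0, 0.0, 145.0, 134.0], 0.61)]
slug_1 [([246.0, 106.0, 277.0, 140.0], 0.75), ([210.0, 77.0, 242.0, 115.0], 0.71)]
brush [([378.0, 147.0, 400.0, 301.0], 0.96)]
```

View pics/w34.png

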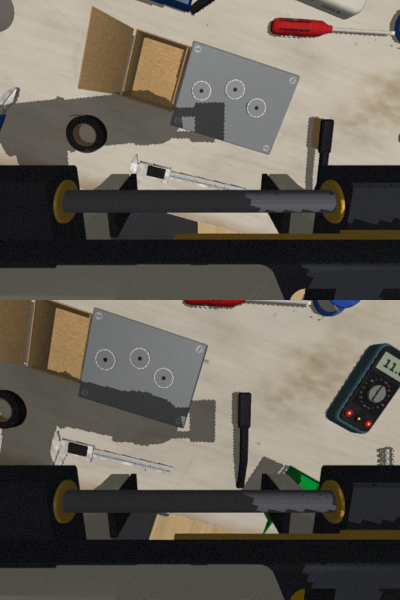

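View pics/w4.png

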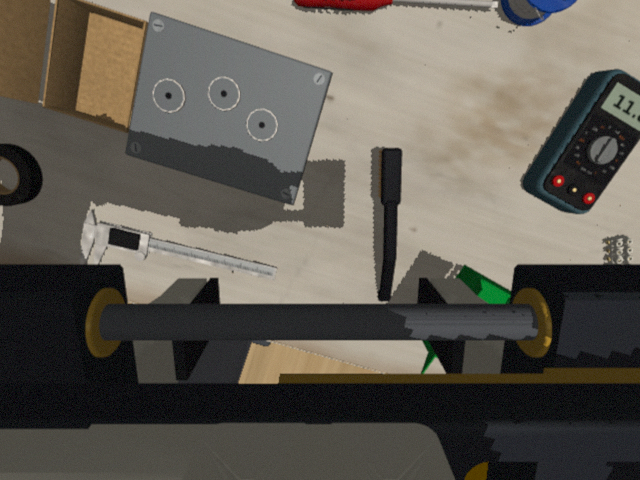

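The wrist view (w4) shows the real brush: head at (392,149–202), handle running back to a tail at (385,300). The green carton's flap is at (480,285) to its right. Slugs are at (168,95), (224,93) and (262,125) on the lid.

```bash
python3 - <<'E'
from h import *
P={k:np.load(k+'.npy',allow_pickle=True).item() for k in('w2','w3','w4')}
a,b=P['w3'],P['w4']
f=a['frame'][:,:,::-1]
w=capture('wrist'); 
def R(x): return np.round(x,4).tolist()
# brush via dark mask
for n,p,box in(('w3',a,(480,180,545,262)),('w4',b,(370,140,412,305))):
    s=p['frame'].max(2)<60
    m=np.zeros(s.shape,np.uint8); x0,y0,x1,y1=box; m[y0:y1,x0:x1]=s[y0:y1,x0:x1]
    nl,l,st,_=cv2.connectedComponentsWithStats(m); k=1+st[1:,4].argmax(); print(n,st[k])
    ys,xs=np.nonzero(l==k)
    for y in range(ys.min(),ys.max()+1,12):
        q=xs[ys==y]; print(y,q.min(),q.max(),R(onz(p,((q.min()+q.max()+1)/2,y),.042)),end=';')
    print()
ds=search_frame(w,'slug_1');print([np.round(d['bbox']).tolist() for d in ds])
S3=[(320.5,146),(378.5,144.5),(410,170.5)];S4=[(168,95),(226,93),(262,124)]
for u,v in zip(S3,S4): print('slug',tri(a,u,b,v),R(onz(b,v,.065)))
print('lid b',[R(onz(b,u,.06)) for u in((151,12),(332,73),(292,203),(126,152))])
print('carton b',[R(onz(b,u,.052)) for u in((145,20),(129,128),(58,0),(43,103))])
# dish
print('dish', tri(P['w2'],(280,100),P['w2'],(281,100)) [1], [R(onz(P['w2'],(280,100.5),z)) for z in(.111,.12)])
# pump flap green
print('flap',[R(onz(b,(462,266),z)) for z in(.124,)],R(onz(b,(508,292),.124)))
cv2.imwrite('pics/w3c.png',cv2.resize(f[160:280,450:560],None,fx=4,fy=4))
E
```

```text
w3 [ 509  191   25   71 1325]
191 516 529 [0.5503, -0.2066, 0.042];203 512 532 [0.5386, -0.2114, 0.042];215 511 531 [0.5265, -0.2159, 0.042];227 510 529 [0.5141, -0.2199, 0.042];239 509 528 [0.5016, -0.2244, 0.042];251 511 524 [0.489, -0.2291, 0.042];
w4 [ 378  148   23  153 2306]
148 384 397 [0.5504, -0.2096, 0.042];160 381 400 [0.5392, -0.2138, 0.042];172 381 400 [0.5278, -0.2179, 0.042];184 381 400 [0.5162, -0.2222, 0.042];196 381 399 [0.5042, -0.226, 0.042];208 384 396 [0.4923, -0.2304, 0.042];220 384 396 [0.4801, -0.2348, 0.042];232 383 395 [0.4674, -0.2383, 0.042];244 383 395 [0.4549, -0.2429, 0.042];256 383 395 [0.4421, -0.2475, 0.042];268 382 393 [0.4287, -0.2507, 0.042];280 381 391 [0.415, -0.2539, 0.042];292 378 390 [0.4009, -0.2566, 0.042];
[[248.0, 107.0, 279.0, 140.0], [212.0, 79.0, 240.0, 112.0], [154.0, 79.0, 187.0, 116.0], [381.0, 149.0, 403.0, 301.0]]
slug (array([0.53167203, 0.00948856, 0.06305945]), np.float64(0.0017199820298753115)) [0.5325, 0.0087, 0.065]
slug (array([ 0.54946489, -0.04282278,  0.06703654]), np.float64(0.0016063634508929386)) [0.5504, -0.0423, 0.065]
slug (array([ 0.53425065, -0.08116695,  0.06280621]), np.float64(0.000995494662884677)) [0.5338, -0.0815, 0.065]
lid b [[0.5968, 0.0397, 0.06], [0.597, -0.1308, 0.06], [0.4692, -0.1298, 0.06], [0.4688, 0.039, 0.06]]
carton b [[0.59, 0.0473, 0.052], [0.4911, 0.044, 0.052], [0.5825, 0.126, 0.052], [0.4892, 0.1276, 0.052]]
dish 0.0 [[0.5552, 0.3772, 0.111], [0.5546, 0.3761, 0.12]]
flap [[0.4712, -0.2889, 0.124]] [0.4609, -0.3374, 0.124]
```

```bash
python3 - <<'E'
from h import *
a=capture('scene');s=capture('side');b=np.load('w4.npy',allow_pickle=True).item()
g=lambda p:((p['frame'][:,:,1].astype(int)>p['frame'][:,:,0]*1.8)&(p['frame'][:,:,1]>p['frame'][:,:,2]*1.6)&(p['frame'][:,:,1]>50))
out=[]
for n,p,B in(('a',a,(350,320,430,420)),('s',s,(340,285,440,410)),('b',b,(400,250,520,380))):
    m=g(p);x0,y0,x1,y1=B;k=np.zeros_like(m);k[y0:y1,x0:x1]=m[y0:y1,x0:x1]
    ys,xs=np.nonzero(k);
    for nm,v in(('TL',xs+ys),('TR',ys-xs),('L',xs),('T',ys)): i=v.argmin();print(n,nm,xs[i],ys[i],end='; ')
    print()
print(tri(a,(397,331),s,(405,292)),'scene-w4',tri(a,(397,331),b,(462,266)))
im=cv2.resize(s['frame'][270:420,330:450,::-1],None,fx=3,fy=3);im2=cv2.resize(b['frame'][140:390,360:540,::-1],None,fx=1.8,fy=1.8)
H=450;cv2.imwrite('pics/flap.png',np.hstack([im[:H],im2[:H]]))
E
```

```text
a TL 356 343; a TR 397 328; a L 356 343; a T 396 328; 
s TL 351 303; s TR 399 292; s L 351 303; s T 394 292; 
b TL 464 266; b TR 510 291; b L 422 371; b T 464 266; 
(array([ 0.44229542, -0.33052937,  0.13354548]), np.float64(0.00791229730716466)) scene-w4 (array([ 0.46373398, -0.30581438,  0.08742229]), np.float64(0.0008572831579318317))
```

View pics/flap.png

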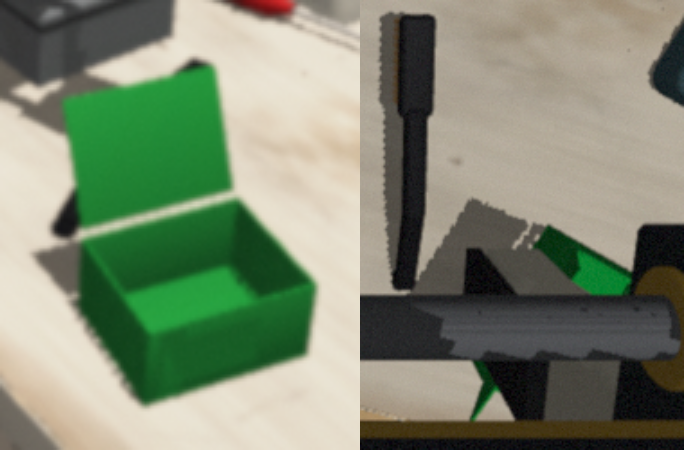

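The brush crop confirms it: a black head with bristles, handle behind, and the real brush is separate from the green carton. I move above it and recheck.

```bash
python3 -m creep '[[87,0.1,-0.76,-0.5,0,0,0.45],[87,0.1,-0.76,-0.5,0,0,0.45],[87,0.1,-0.76,-0.5,0,0,0.45],[87,0.1,-0.76,-0.5,0,0,0.45],[87,0,0,-0.5,0,0,0],[87,0,0,-0.5,0,0,0]]'; python3 - <<'E'
from h import *
p=capture('wrist');save(p,'w5');a=capture('scene');s=capture('side')
d=outline_of(p,'brush')
for e in d[:2]: print(e['conf'],e['bbox'])
s_=p['frame'].max(2)<60
x0,y0,x1,y1=[int(v) for v in d[0]['bbox']]; m=np.zeros(s_.shape,np.uint8); m[max(0,y0-3):y1+3,x0-3:x1+3]=s_[max(0,y0-3):y1+3,x0-3:x1+3]
nl,l,st,_=cv2.connectedComponentsWithStats(m);k=1+st[1:,4].argmax();ys,xs=np.nonzero(l==k)
for y in range(ys.min(),ys.max(),15):
    q=xs[ys==y];print(y,q.min(),q.max(),np.round(onz(p,((q.min()+q.max()+1)/2,y),.042)[:2],4))
b=np.load('w4.npy',allow_pickle=True).item()
print(onz(b,(464,266),.052),tri(a,(397,329),s,(400,292)),tri(a,(358,338),s,(352,303)))
E
```

```text
time_s: 5.8
tcp_pos: [0.4798, -0.2342, 0.2108]
eef_rot: [-180.0, 0.0, 19.1]
contact_force: [-0.4, 0.1, -0.2]
gripper_width: 0.0869
gripper_force: 0.0
0.59 [312.6, 129.6, 330.2, 304.4]
132 315 316 [ 0.5496 -0.2076]
147 309 332 [ 0.5397 -0.2154]
162 309 332 [ 0.5282 -0.2194]
177 309 332 [ 0.5165 -0.2235]
192 309 332 [ 0.5046 -0.2276]
207 313 328 [ 0.4924 -0.2318]
222 313 328 [ 0.48   -0.2362]
237 313 328 [ 0.4674 -0.2405]
252 313 327 [ 0.4543 -0.2446]
267 313 327 [ 0.4411 -0.2492]
282 313 326 [ 0.4275 -0.2534]
297 313 326 [ 0.4138 -0.2582]
[ 0.4578003  -0.32483637  0.052     ] (array([ 0.44658692, -0.32021777,  0.12599532]), np.float64(0.0002007480973805168)) (array([ 0.37386641, -0.28042811,  0.1075885 ]), np.float64(0.002823175546255231))
```

```bash
python3 -m creep '[[87,0,-0.07,-0.9,0,0,0],[87,0,0,-1,0,0,0],[87,0,0,-1,0,0,0],[87,0,0,-1,0,0,0],[87,0,0,-1,0,0,0],[87,0,0,-1,0,0,0],[87,0,0,-1,0,0,0],[87,0,0,-0.85,0,0,0]]' 30; python3 -m creep '[[0,0,0,0,0,0,0],[0,0,0,0,0,0,0],[0,0,0,0,0,0,0],[0,0,0,0,0,0,0],[0,0,0,0,0,0,0],[0,0,0,0,0,0,0],[0,0,0,0,0,0,0]]' 30
```

```text
time_s: 6.67
tcp_pos: [0.4806, -0.2352, 0.0176]
eef_rot: [180.0, -0.1, 19.2]
contact_force: [-0.2, 0.1, 0.0]
gripper_width: 0.087
gripper_force: 0.0
time_s: 7.25
tcp_pos: [0.4801, -0.2357, 0.0186]
eef_rot: [180.0, -0.1, 19.1]
contact_force: [0.2, 1.0, -0.2]
gripper_width: 0.046
gripper_force: 0.0
```

```bash
python3 -m creep '[[0,0,0,0,0,0,0],[0,0,0,0,0,0,0],[0,0,0,0,0,0,0],[0,0,0,0,0,0,0],[0,0,0,0,0,0,0],[0,0,0,0,0,0,0],[0,0,0,0,0,0,0]]' 45; python3 -m creep '[[0,0,0,0.2,0,0,0],[0,0,0,1,0,0,0],[0,0,0,1,0,0,0],[0,0,0,1,0,0,0],[0,0,0,1,0,0,0],[0,0,0,1,0,0,0],[0,0,0,1,0,0,0]]'; python3 -m creep '[[0,0,0,1,0,0,0],[0,0,0,1,0,0,0]]'; python3 - <<'E'
from h import *
p=capture('wrist');save(p,'w6');s=capture('side');c=capture('scene')
cv2.imwrite('pics/lift.png',np.hstack([cv2.resize(p['frame'],(400,300)),cv2.resize(s['frame'][160:340,280:520],(400,300))])[:,:,::-1])
E
```

```text
time_s: 7.83
tcp_pos: [0.4796, -0.2356, 0.0177]
eef_rot: [-180.0, 0.0, 19.1]
contact_force: [0.2, -0.5, -0.2]
gripper_width: 0.0137
gripper_force: 45.0
time_s: 8.42
tcp_pos: [0.4793, -0.2355, 0.1745]
eef_rot: [-180.0, -0.0, 19.1]
contact_force: [1.1, 0.1, -0.6]
gripper_width: 0.0137
gripper_force: 45.0
time_s: 8.58
tcp_pos: [0.4791, -0.2355, 0.2245]
eef_rot: [-180.0, -0.0, 19.1]
contact_force: [-0.2, -0.8, -1.8]
gripper_width: 0.0137
gripper_force: 45.0
```

View pics/lift.png

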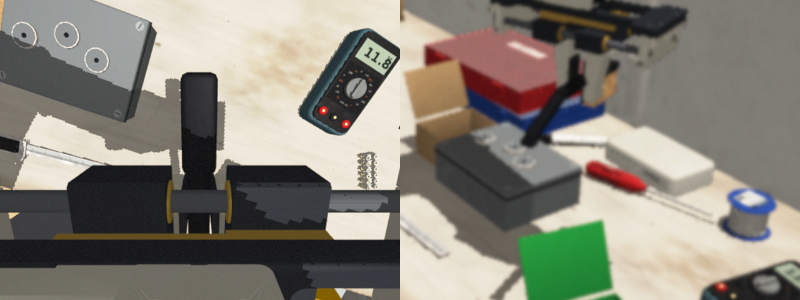

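The brush is held level: head at wrist (320,115) full-scale, slugs undisturbed. Carry it to the dispenser.

```bash
python3 -m creep '[[0,0,0.6,0,0,0,0],[0,0,1,0,0,0,0],[0,0,1,0,0,0,0],[0,0,1,0,0,0,0],[0,0,1,0,0,0,0],[0,0.1,1,0,0,0,0],[0,0.1,1,0,0,0,0],[0,0.1,1,0,0,0,0]]' 60 |grep pos; python3 -m creep '[[0,0.1,1,0,0,0,0],[0,0.1,1,0,0,0,0],[0,0.1,1,0,0,0,0],[0,0.1,1,0,0,0,0],[0,0.1,1,0,0,0,0],[0,0.1,1,0,0,0,0],[0,0.1,1,0,0,0,0],[0,0.1,1,0,0,0,0]]'|grep pos; python3 - <<'E'
from h import *
p=capture('wrist');np.save('w7.npy',p,allow_pickle=True)
for d in search_frame(p,'dish_floor'): print(np.round(d['bbox'],1),d['conf'])
E
python3 -m creep '[[0,0,1,0,0,0,0],[0,0,1,0,0,0,0],[0,0,1,0,0,0,0],[0,0,0.8,0,0,0,0],[0,0,0.5,0,0,0,0],[0,0,0.2,0,0,0,0],[0,0,0,0,0,0,0]]';python3 - <<'E'
from h import *
p=capture('wrist');np.save('w8.npy',p,allow_pickle=True);save(p,'w8')
for d in search_frame(p,'dish_floor'): print(np.round(d['bbox'],1),d['conf'])
s=capture('side');c=capture('scene')
for q in(s,c):
  for d in search_frame(q,'dish_floor')[:2]: print(np.round(d['bbox'],1),d['conf'])
cv2.imwrite('pics/pump.png',np.hstack([cv2.resize(p['frame'],(400,300)),cv2.resize(s['frame'][120:240,180:340],(400,300))])[:,:,::-1])
E
```

```text
tcp_pos: [0.4862, -0.0445, 0.222]
tcp_pos: [0.5064, 0.1553, 0.2219]
[  0.    0.   74.5 127.7] 0.85
time_s: 10.75
tcp_pos: [0.5068, 0.2671, 0.2221]
eef_rot: [180.0, 0.1, 19.1]
contact_force: [0.8, -0.7, -0.6]
gripper_width: 0.0134
gripper_force: 60.0
[120.5  51.5 244.8 183.7] 0.71
[251.  170.8 277.5 187.1] 0.48
[253.  146.4 284.7 161.7] 0.56
```

View pics/pump.png

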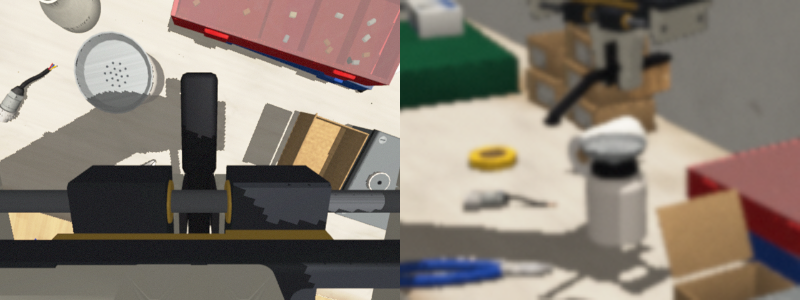

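The dish sits at wrist (187,113) full-scale; it is the real steel dish, with perforations at its centre. Fitting its rim.

```bash
python3 - <<'E'
from h import *
p=capture('wrist')
d=outline_of(p,'dish_floor')[0]; print(d['conf'],d['bbox'])
m=d['region'].astype(np.uint8)
c=max(cv2.findContours(m,0,1)[0],key=len); e=cv2.fitEllipse(cv2.convexHull(c)); print(e)
C=onz(p,e[0],.12); print('rim',C,'size px->m',np.linalg.norm(onz(p,(e[0][0]-e[1][0]/2,e[0][1]),.12)-onz(p,(e[0][0]+e[1][0]/2,e[0][1]),.12)))
print('perf',onz(p,(186,118),.111))
s=r.get_state();t=np.array(s['tcp_pos']);y=np.radians(s['eef_rot'][2])
print('head front at',onz(p,(320,115),t[2]+.0243), 'len',np.linalg.norm((onz(p,(320,115),t[2]+.0243)-t)[:2]))
tip=t+np.array([np.cos(y),np.sin(y),0])*.0466; tip[2]-=.0177; print('tip',tip,'shift units',(C-tip)/.025)
E
```

```text
0.77 [118.2, 48.9, 244.6, 185.2]
((179.8463897705078, 116.64759826660156), (121.31453704833984, 133.45785522460938), 145.2505340576172)
rim [0.5559621  0.37811553 0.12      ] size px->m 0.07864357591522364
perf [0.55597975 0.37711001 0.111     ]
head front at [0.57850598 0.29028628 0.24734341] len 0.07521715402583841
tip [0.55126483 0.28150675 0.20534341] shift units [ 0.1878909   3.86435119 -3.41373626]
```

```bash
python3 -m creep '[[0,0.05,0.6,0,0,0,0],[0,0.05,1,0,0,0,0],[0,0.05,1,0,0,0,0],[0,0.04,0.9,0,0,0,0],[0,0,0.34,-0.6,0,0,0],[0,0,0,-1,0,0,0],[0,0,0,-1,0,0,0],[0,0,0,-0.7,0,0,0]]' ; python3 -m creep '[[0,0,0,-0.1,0,0,0],[0,0,0,0,0,0,0],[0,0,0,0,0,0,0]]'; python3 - <<'E'
from h import *
w=capture('wrist');s=capture('side');c=capture('scene')
cv2.imwrite('pics/dip0.png',np.hstack([cv2.resize(w['frame'],(400,300)),cv2.resize(s['frame'][140:230,200:320],(400,300))])[:,:,::-1])
E
```

```text
time_s: 11.82
tcp_pos: [0.5111, 0.363, 0.138]
eef_rot: [180.0, 0.1, 19.1]
contact_force: [0.5, -0.9, -0.9]
gripper_width: 0.0132
gripper_force: 60.0
time_s: 12.07
tcp_pos: [0.5125, 0.3635, 0.1389]
eef_rot: [-180.0, -0.1, 19.1]
contact_force: [0.8, -0.3, 0.1]
gripper_width: 0.0135
gripper_force: 60.0
```

View pics/dip0.png

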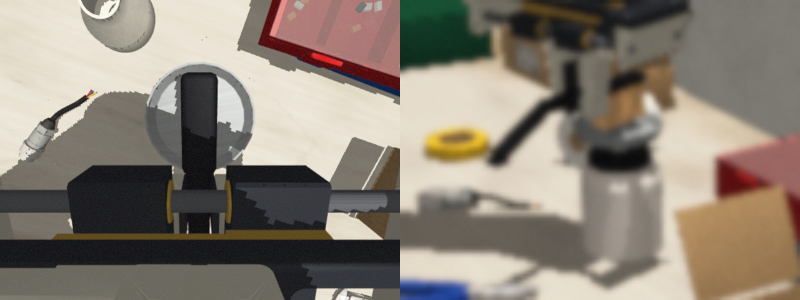

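The bristles hang centred inside the dish, dish rim at wrist (200,115) in the half-scale picture. Press down.

```bash
for i in 1; do python3 -m creep '[[0,0,0,-0.3,0,0,0],[0,0,0,-0.1,0,0,0],[0,0,0,0,0,0,0]]'|egrep 'tcp|cont'; python3 -m creep '[[0,0,0,-0.2,0,0,0],[0,0,0,0,0,0,0]]'|egrep 'tcp|cont'; python3 -m creep '[[0,0,0,-0.15,0,0,0],[0,0,0,0,0,0,0],[0,0,0,0,0,0,0]]'|egrep 'tcp|cont'; done
```

```text
tcp_pos: [0.5117, 0.3627, 0.1273]
contact_force: [-0.9, 0.2, 0.3]
tcp_pos: [0.5118, 0.3628, 0.1222]
contact_force: [0.4, 0.1, 0.6]
tcp_pos: [0.5121, 0.363, 0.1191]
contact_force: [0.7, 0.6, 2.6]
```

```bash
python3 -m creep '[[0,0,0,-0.05,0,0,0],[0,0,0,0,0,0,0],[0,0,0,0,0,0,0]]'|egrep 'tcp|cont'; python3 -m creep '[[0,0,0,-0.06,0,0,0],[0,0,0,0,0,0,0],[0,0,0,0,0,0,0]]'|egrep 'tcp|cont'
```

```text
tcp_pos: [0.512, 0.3629, 0.1184]
contact_force: [-1.2, -0.9, 4.0]
tcp_pos: [0.512, 0.3629, 0.118]
contact_force: [-4.9, -2.5, 12.3]
```

Force jumped to 12 N, so the dish is on its stop. Lift off and check.

```bash
python3 -m creep '[[0,0,0,0.15,0,0,0],[0,0,0,0.4,0,0,0],[0,0,0,0.7,0,0,0],[0,0,0,1,0,0,0],[0,0,0,1,0,0,0],[0,0,0,0.75,0,0,0]]'|egrep 'tcp|cont|wid'; python3 - <<'E'
from h import *
w=capture('wrist');s=capture('side');c=capture('scene');np.save('w9.npy',w,allow_pickle=True)
for q in(w,s,c):
  for d in search_frame(q,'dish_floor')[:1]: print(np.round(d['bbox'],1),d['conf'])
cv2.imwrite('pics/dip1.png',np.hstack([cv2.resize(w['frame'],(400,300)),cv2.resize(s['frame'][120:240,180:340],(400,300))])[:,:,::-1])
E
```

```text
tcp_pos: [0.512, 0.3629, 0.2185]
contact_force: [-0.0, -0.7, -0.2]
gripper_width: 0.0132
[262.4 111.3 381.  231.6] 0.79
[251.3 174.9 278.7 188.8] 0.78
[246.6 143.3 284.1 159.8] 0.62
```

View pics/dip1.png

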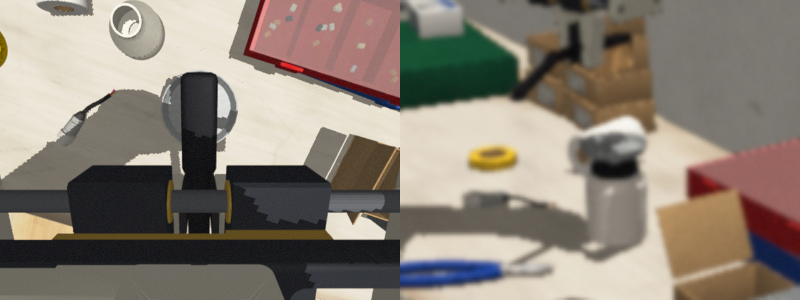

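The dispenser stands upright with the dish back up, and the brush hasn't shifted in the grip. Now over to the lid's -y end, turning the brush parallel to x.

```bash
python3 -m creep '[[0,-0.1,-0.6,0,0,0,-2.4],[0,-0.1,-1,0,0,0,-2.4],[0,-0.1,-1,0,0,0,-2.4],[0,-0.1,-1,0,0,0,-2.4],[0,-0.1,-1,0,0,0,-2.4],[0,-0.1,-1,0,0,0,-2.4],[0,-0.1,-1,0,0,0,-2.4],[0,0,-1,0,0,0,-2.3]]'|egrep 'tcp|rot'; python3 -m creep '[[0,0,-1,0,0,0,0],[0,0,-1,0,0,0,0],[0,0,-1,0,0,0,0],[0,0,-1,0,0,0,0],[0,0,-1,0,0,0,0],[0,0,-1,0,0,0,0],[0,0,-1,0,0,0,0],[0,0,-1,0,0,0,0]]'|egrep 'tcp|rot';  python3 -m creep '[[0,0,-1,0,0,0,0],[0,0,-1,0,0,0,0],[0,0,-0.9,0,0,0,0],[0,0,-0.6,0,0,0,0],[0,0,0,-0.5,0,0,0],[0,0,0,-0.5,0,0,0],[0,0,0,0,0,0,0]]'|egrep 'tcp|rot'; python3 - <<'E'
from h import *
w=capture('wrist');save(w,'w10')
for d in search_frame(w,'slug_1'): b=d['bbox'];print(d['conf'],np.round(b),onz(w,((b[0]+b[2])/2,(b[1]+b[3])/2),.065))
E
```

```text
tcp_pos: [0.4932, 0.1713, 0.2151]
eef_rot: [179.9, 0.1, -0.1]
tcp_pos: [0.4935, -0.0284, 0.2153]
eef_rot: [180.0, 0.1, -0.0]
tcp_pos: [0.4921, -0.115, 0.188]
eef_rot: [-180.0, 0.3, -0.1]
0.92 [252. 154. 291. 199.] [ 0.533703   -0.08061479  0.065     ]
0.68 [130. 157. 173. 202.] [0.53199447 0.00644949 0.065     ]
0.67 [197. 138. 237. 179.] [ 0.54687828 -0.0423171   0.065     ]
```

```bash
python3 -m creep '[[0,0.05,0,-0.7,0,0,0],[0,0,0,-1,0,0,0],[0,0,0,-1,0,0,0],[0,0,0,-0.9,0,0,0],[0,0,0,-0.5,0,0,0],[0,0,0,-0.1,0,0,0],[0,0,0,0,0,0,0]]'|egrep 'tcp|rot|cont'; python3 -m creep '[[0,0,0,-0.1,0,0,0],[0,0,0,0,0,0,0],[0,0,0,0,0,0,0]]'|egrep 'tcp|rot|cont';
```

```text
tcp_pos: [0.4956, -0.1145, 0.0861]
eef_rot: [180.0, 0.1, 0.0]
contact_force: [-0.3, 0.1, -0.2]
tcp_pos: [0.4963, -0.1145, 0.0848]
eef_rot: [-180.0, -0.1, 0.0]
contact_force: [-0.7, 0.3, -1.3]
```

```bash
python3 - <<'E'
from h import *
w=capture('wrist');s=capture('side');
cv2.imwrite('pics/lid.png',np.hstack([cv2.resize(w['frame'],(400,300)),cv2.resize(s['frame'][190:310,270:430],(400,300))])[:,:,::-1])
E
```

```text
(no output)
```

View pics/lid.png

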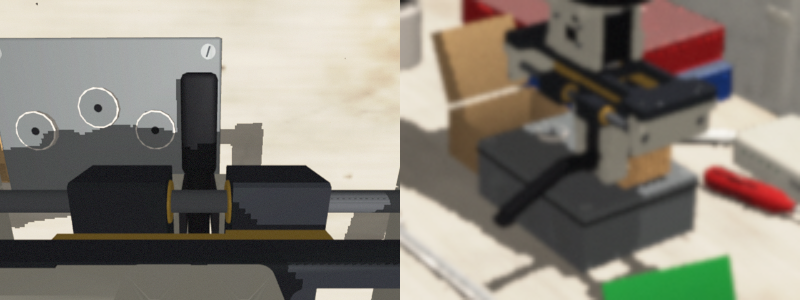

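The bristles hover just clear of slug 3 at wrist (155,130) half-scale, with all three slugs ahead in +y. Feel for the lid.

```bash
python3 -m creep '[[0,-0.1,0,-0.12,0,0,0],[0,0,0,0,0,0,0],[0,0,0,0,0,0,0]]'|egrep 'tcp|cont'; python3 -m creep '[[0,0,0,-0.08,0,0,0],[0,0,0,0,0,0,0],[0,0,0,0,0,0,0]]'|egrep 'tcp|cont';python3 -m creep '[[0,0,0,-0.04,0,0,0],[0,0,0,0,0,0,0],[0,0,0,0,0,0,0]]'|egrep 'tcp|cont'
```

```text
tcp_pos: [0.4928, -0.1147, 0.0808]
contact_force: [-0.5, 0.3, -1.0]
tcp_pos: [0.4931, -0.1146, 0.0787]
contact_force: [0.1, 0.7, -0.5]
tcp_pos: [0.4932, -0.1146, 0.0778]
contact_force: [-0.2, 0.2, -0.3]
```

```bash
python3 -m creep '[[0,0,0.2,0.02,0,0,0],[0,0,0.2,0,0,0,0],[0,0,0.2,0,0,0,0],[0,0,0.2,0,0,0,0],[0,0,0.2,0,0,0,0],[0,0,0.2,0,0,0,0],[0,0,0.2,0,0,0,0],[0,0,0.2,0,0,0,0]]'|egrep 'time|tcp|cont'; python3 -m creep '[[0,0,0.2,0,0,0,0],[0,0,0.2,0,0,0,0],[0,0,0.2,0,0,0,0],[0,0,0.2,0,0,0,0],[0,0,0.2,0,0,0,0],[0,0,0.2,0,0,0,0]]'|egrep 'tcp|cont'; python3 - <<'E'
from h import *
w=capture('wrist');save(w,'w11')
for d in search_frame(w,'slug_1'): b=d['bbox'];print(d['conf'],np.round(b),onz(w,((b[0]+b[2])/2,(b[1]+b[3])/2),.065).round(3))
E
```

```text
time_s: 18.55
tcp_pos: [0.4931, -0.074, 0.0783]
contact_force: [-0.1, 0.1, 0.6]
tcp_pos: [0.4931, -0.0441, 0.0783]
contact_force: [-0.2, -0.1, -0.7]
0.64 [221. 103. 289. 177.] [ 0.561 -0.017  0.065]
0.63 [169. 170. 233. 241.] [0.532 0.009 0.065]
```

```bash
cat > top.py <<'E'
from h import *
def top(w,z=.065,x0=.45,x1=.62,y0=-.14,y1=.14,s=2000):
    H=[];W=[]
    for X in((x0,y0),(x1,y0),(x1,y1),(x0,y1)):
        H.append(proj(w,[X[0],X[1],z])); W.append(((y1-X[1])*s,(x1-X[0])*s))
    M=cv2.getPerspectiveTransform(np.float32(H),np.float32(W))
    return cv2.warpPerspective(w['frame'],M,(int((y1-y0)*s),int((x1-x0)*s))),lambda u,v:(round(x1-v/s,3),round(y1-u/s,3))
def circles(w):
    im,f=top(w);g=cv2.GaussianBlur(cv2.cvtColor(im,cv2.COLOR_RGB2GRAY),(3,3),0)
    c=cv2.HoughCircles(g,cv2.HOUGH_GRADIENT,1,30,param1=80,param2=16,minRadius=27,maxRadius=33)
    return [] if c is None else [f(u,v) for u,v,_ in c[0][:8]]
E
sed -i 's/    c=np.array(p\[.rotation.\]).T/    c=RM(p).T/' h.py; grep -n RM h.py|tail -2
python3 - <<'E'
from top import *
w=capture('wrist');print(circles(w)); print([(d['conf'],np.round(d['bbox'])) for d in outline_of(w,'slug_1')])
for X in((.531,-.02),(.561,-.018),(.532,.009)): print(proj(w,[*X,.065]))
E
```

```text
7:    d=np.linalg.inv(p['K'])@np.array([uv[0],uv[1],1.]); d=RM(p)@d
17:    c=RM(p).T@(np.array(X)-p['origin']); c=p['K']@c; return c[:2]/c[2]
[(np.float32(0.531), np.float32(0.011)), (np.float32(0.563), np.float32(-0.015)), (np.float32(0.532), np.float32(-0.018))]
[(0.87, array([166., 170., 233., 238.])), (0.76, array([234., 170., 291., 237.])), (0.64, array([223., 101., 288., 176.]))]
[265.80436675 207.9530661 ]
[258.83936136 139.15152607]
[201.36285666 205.72244854]
```

```bash
python3 -m creep '[[0,0,-0.15,0,0,0,0],[0,0.28,0,0,0,0,0],[0,0,0.15,0,0,0,0],[0,0,0.2,0,0,0,0],[0,0,0.2,0,0,0,0],[0,0,0.2,0,0,0,0],[0,0,0.2,0,0,0,0],[0,0,0.2,0,0,0,0]]'|egrep 'time|tcp|cont'; python3 - <<'E'
from top import *
w=capture('wrist');print(circles(w)); print([(d['conf'],np.round(d['bbox'])) for d in search_frame(w,'slug_1')])
E
```

```text
time_s: 19.92
tcp_pos: [0.5, -0.019, 0.0783]
contact_force: [-0.3, 0.1, -0.2]
[(np.float32(0.531), np.float32(0.035)), (np.float32(0.531), np.float32(0.004)), (np.float32(0.562), np.float32(0.005))]
[(0.89, array([167., 187., 235., 251.])), (0.79, array([235., 187., 292., 252.])), (0.75, array([232., 121., 292., 191.]))]
```

```bash
python3 -m creep '[[0,0,0.2,0,0,0,0],[0,0,0.2,0,0,0,0],[0,0,0.2,0,0,0,0],[0,0,0.2,0,0,0,0],[0,0,0.2,0,0,0,0],[0,0,0.2,0,0,0,0],[0,0,0.2,0,0,0,0],[0,0,0.2,0,0,0,0]]'|egrep 'time|tcp|cont'; python3 - <<'E'
from top import *
w=capture('wrist');print(circles(w)); print([(round(d['conf'],2),np.round(d['bbox'])) for d in search_frame(w,'slug_1')])
E
python3 -m creep '[[0,0,0.2,0,0,0,0],[0,0,0.2,0,0,0,0],[0,0,0.2,0,0,0,0],[0,0,0.2,0,0,0,0],[0,0,0.2,0,0,0,0],[0,0,0.2,0,0,0,0],[0,0,0.2,0,0,0,0],[0,0,0,0,0,0,0]]'|egrep 'time|tcp|cont'; python3 - <<'E'
from top import *
w=capture('wrist');print(circles(w)); print([(round(d['conf'],2),np.round(d['bbox']),onz(w,((d['bbox'][0]+d['bbox'][2])/2,(d['bbox'][1]+d['bbox'][3])/2),.007)) for d in search_frame(w,'slug_1')])
E
```

```text
time_s: 20.68
tcp_pos: [0.5001, 0.0209, 0.0783]
contact_force: [0.5, 0.2, -1.2]
[(np.float32(0.532), np.float32(0.045)), (np.float32(0.562), np.float32(0.044))]
[(0.95, array([207., 174., 254., 227.])), (0.62, array([234., 189., 289., 252.]))]
time_s: 21.45
tcp_pos: [0.5003, 0.0563, 0.0784]
contact_force: [1.0, -0.2, -0.8]
[]
[(0.86, array([266., 177., 290., 226.]), array([0.53240607, 0.08079182, 0.007     ])), (0.62, array([265., 122., 291., 177.]), array([0.56257613, 0.08001796, 0.007     ])), (0.56, array([279., 184., 293., 222.]), array([0.53134979, 0.0760064 , 0.007     ]))]
```

```bash
python3 -m creep '[[0,0,0,0.4,0,0,0],[0,0,0,1,0,0,0],[0,0,0,1,0,0,0],[0,0,0,1,0,0,0],[0,0,0,1,0,0,0],[0,0,-0.8,0,0,0,0],[0,0,-1,0,0,0,0],[0,0,-1,0,0,0,0]]'|egrep 'time|tcp|cont|wid'; python3 - <<'E'
from top import *
for n in('wrist','scene','side'):
    w=capture(n);save(w,'aft_'+n); print(n)
    for t in ('slug_1','carton'): print(t,[(round(d['conf'],2),np.round(d['bbox']).tolist(),onz(w,((d['bbox'][0]+d['bbox'][2])/2,(d['bbox'][1]+d['bbox'][3])/2),.007).round(3).tolist()) for d in search_frame(w,t)])
    if n=='wrist': print('inner corners px',[proj(w,[x,y,.002]).round().tolist() for x,y in((.491,.047),(.59,.047),(.59,.126),(.491,.126))])
E
```

```text
time_s: 22.22
tcp_pos: [0.5002, -0.0152, 0.1898]
contact_force: [0.4, -0.8, -0.6]
gripper_width: 0.0137
wrist
slug_1 [(0.73, [211.0, 165.0, 239.0, 200.0], [0.533, 0.068, 0.007]), (0.72, [198.0, 130.0, 232.0, 168.0], [0.561, 0.075, 0.007]), (0.58, [200.0, 167.0, 224.0, 200.0], [0.532, 0.079, 0.007]), (0.5, [289.0, 114.0, 347.0, 373.0], [0.477, -0.014, 0.007])]
carton [(0.87, [0.0, 106.0, 248.0, 276.0], [0.525, 0.158, 0.007]), (0.2, [202.0, 166.0, 220.0, 200.0], [0.532, 0.08, 0.007])]
inner corners px [[251.0, 227.0], [246.0, 114.0], [154.0, 114.0], [166.0, 227.0]]
scene
slug_1 []
carton [(0.64, [354.0, 327.0, 423.0, 420.0], [0.416, -0.341, 0.007])]
side
slug_1 []
carton [(0.94, [283.0, 200.0, 337.0, 260.0], [0.589, 0.19, 0.007]), (0.75, [301.0, 231.0, 389.0, 299.0], [0.552, -0.025, 0.007]), (0.67, [353.0, 295.0, 435.0, 406.0], [0.437, -0.328, 0.007])]
```

All three slugs lie inside the carton. Now lay the brush down in its old free spot (moved 1 cm away from the green flap).

```bash
python3 -m creep '[[0,-0.05,-0.6,0,0,0,2.4],[0,-0.05,-1,0,0,0,2.4],[0,-0.05,-1,0,0,0,2.4],[0,-0.05,-1,0,0,0,2.4],[0,-0.05,-1,0,0,0,2.4],[0,-0.05,-1,0,0,0,2.4],[0,-0.05,-1,0,0,0,2.4],[0,-0.05,-1,0,0,0,2.3]]'|egrep 'tcp|rot'; python3 -m creep '[[0,0,-0.6,0,0,0,0],[0,0,-0.2,-0.4,0,0,0],[0,0,0,-1,0,0,0],[0,0,0,-1,0,0,0],[0,0,0,-1,0,0,0],[0,0,0,-1,0,0,0],[0,0,0,-1,0,0,0]]'|egrep 'tcp|rot|cont'; python3 -m creep '[[0,0,0,-0.6,0,0,0],[0,0,0,-0.3,0,0,0],[0,0,0,0,0,0,0],[0,0,0,0,0,0,0]]'
```

```text
tcp_pos: [0.4902, -0.2053, 0.1883]
eef_rot: [-180.0, 0.0, 19.3]
tcp_pos: [0.49, -0.2237, 0.0518]
eef_rot: [-180.0, 0.0, 19.1]
contact_force: [-0.3, 0.5, -0.6]
time_s: 24.25
tcp_pos: [0.4904, -0.2242, 0.0309]
eef_rot: [-180.0, 0.0, 19.1]
contact_force: [1.2, -0.1, -0.1]
gripper_width: 0.0136
gripper_force: 60.0
```

```bash
python3 -m creep '[[0,0,0,-0.3,0,0,0],[0,0,0,-0.1,0,0,0],[0,0,0,0,0,0,0],[0,0,0,0,0,0,0]]'|egrep 'tcp|cont'; python3 -m creep '[[0,0,0,-0.06,0,0,0],[0,0,0,0,0,0,0],[0,0,0,0,0,0,0]]'|egrep 'tcp|cont'; python3 -m creep '[[0,0,0,-0.04,0,0,0],[0,0,0,0,0,0,0],[0,0,0,0,0,0,0]]'|egrep 'tcp|cont'
```

```text
tcp_pos: [0.4903, -0.2247, 0.0211]
contact_force: [-0.3, -0.2, 0.2]
tcp_pos: [0.4902, -0.2247, 0.0195]
contact_force: [-0.5, 0.7, -0.5]
tcp_pos: [0.4901, -0.2246, 0.0183]
contact_force: [0.2, -0.3, -1.3]
```

```bash
python3 -m creep '[[0,0,0,-0.02,0,0,0],[0,0,0,0,0,0,0],[20,0,0,0,0,0,0],[40,0,0,0,0,0,0],[60,0,0,0,0,0,0],[60,0,0,0,0,0,0],[60,0,0,0,0,0,0],[60,0,0,0,0,0,0]]'; python3 -m creep '[[60,0,0,0,0,0,0],[60,0,0,0,0,0,0],[60,0,0,0.3,0,0,0],[60,0,0,1,0,0,0],[60,0,0,1,0,0,0],[60,0,0,1,0,0,0],[60,0,0,1,0,0,0],[60,0,0,1,0,0,0]]'; python3 -m creep '[[60,0,0,1,0,0,0],[60,0,0,1,0,0,0],[60,0,0,1,0,0,0],[60,0,0,0,0,0,0]]'|egrep 'tcp'; python3 - <<'E'
from h import *
for n in('wrist','scene'):
    p=capture(n);print(n)
    for t in('brush','pump','dish_floor'): print(t,[(round(d['conf'],2),np.round(d['bbox']).tolist()) for d in search_frame(p,t)])
    if n=='wrist':
        for X in((90,.042),(-86,.01)):
            k=(X[0]-14.4)/1000;print(proj(p,[.4901+k*np.cos(np.radians(19.1)),-.2246+k*np.sin(np.radians(19.1)),X[1]]))
        save(p,'end')
E
```

```text
time_s: 25.75
tcp_pos: [0.4902, -0.2246, 0.0178]
eef_rot: [180.0, -0.0, 19.1]
contact_force: [0.5, -0.4, 0.9]
gripper_width: 0.0478
gripper_force: 0.0
time_s: 26.42
tcp_pos: [0.4899, -0.2246, 0.1522]
eef_rot: [180.0, -0.0, 19.1]
contact_force: [-0.8, 0.8, -0.5]
gripper_width: 0.06
gripper_force: 0.0
tcp_pos: [0.4924, -0.2255, 0.2315]
wrist
brush [(0.82, [302.0, 134.0, 325.0, 300.0]), (0.44, [0.0, 1.0, 27.0, 122.0])]
pump [(0.41, [4.0, 2.0, 259.0, 212.0])]
dish_floor []
[315.91368554 135.42543544]
[316.13033026 307.50785409]
scene
brush [(0.71, [353.0, 293.0, 400.0, 358.0])]
pump [(0.81, [256.0, 142.0, 280.0, 191.0])]
dish_floor [(0.66, [254.0, 143.0, 283.0, 158.0])]
```

```bash
python3 -c "
from plant import close_job
print(close_job())"
```

```text
the job is handed in; nothing more can be done
None
```

I handed the job in at about 27 s: the dish was pressed to its stop and lifted off, the brush swept all three slugs into the carton, and it now lies bristles down on the bench with the dispenser upright. I had used all 10 picture views before the sweep, so the slugs and the laid brush were checked from the trained networks' detections, not by eye.

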